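# Pin the print clamp's bar shut and prove it holds

### The arm

A 6-joint arm with a two-finger parallel gripper is mounted at the origin on the work surface. World frame = base frame: x ahead of the robot, y to its left, z up, the work surface at z = 0. Lengths are in m, angles in rad, forces in N, time in s.
With the tool pointing down it reaches from about 0.375 to 0.9 m from the base axis. Payload 3.1 kg.
Tool frame: the origin (TCP) lies midway between the tips of the shut fingers; the grasp point (between the pads) lies 19 mm behind it; z points along the fingers, y is the line along which they close (so a half turn about z gives the same grasp; the last joint's range is limited). The gripper opens to 85 mm and grips with 20 to 120 N. Pads are 22 mm wide; open, the fingers measure 114 mm over their backs; the gripper's body (76 mm by 85 mm) begins 54 mm behind the grasp point. The pads swing forward as they close: fully open they stand 13 mm farther back than shut.
Start: joints at [1.165, 0.527, 1.433, -0, 1.181, -0.178], TCP at [0.141, 0.609, 0.2] pointing down, gripper open.
Joint ranges: [-3.08, 3.08], [-0.75, 2.2], [0.22, 2.44], [-1.43, 4.57], [0, 2.65], [-2.85, 2.85]. Speed limits (rad/s): [2.79, 2.79, 3.14, 3.14, 3.14, 3.14].

### API

Orientations are given as a unit quaternion [x, y, z, w].
In Python, from station import manip gives the robot as it stands. The module is installed in compiled form; this text tells all that it offers.
- The arm moves only by the tool apply_moves, never from a script. Its arguments are lists of equal length, an entry for each row: "claw": the gripper's target within -1 to 1 (fully open at 1, half-way at 0, shut at -1); "travel": the shift along the tool's x, y, z scaled (see below), a list of three; "turn": the turn, a rotation vector about the tool's x, y, z scaled (see below), a list of three. In form: {"claw": [claw, ...], "travel": [[dx, dy, dz], ...], "turn": [[rx, ry, rz], ...]}. A call has 1 to 5 rows; each row is the pose to reach, as a shift and turn from the pose commanded when the call began, along the tool's axes at that moment, turning the shorter way round; what a row does not reach only later rows make up. The controller multiplies each number of a shift by 800 mm and each number of a turn by 180 degrees. A row lasts 1/12 s, in which the tool goes at most 41.7 mm and 7.16 degrees, less where a joint would pass 70% of its speed; a pose out of reach is approached as far as the arm can. A call with a number of a shift or a turn outside -1 to 1 is refused whole. A call with a gripper value outside its range is refused whole. The fingers move at their own pace and stop on an object; "newtons" is the grip in N (left out, the last holds). Time passes only in rows, so rows that repeat a pose let the fingers close. It gives the time, the measured TCP pose, the force, the opening and the grip force at its end, in the units of the state.
- manip.sense(): the state, without advancing time (a new reading comes with each control period).
- manip.snapshot(name): name is "scene" or "top" or "wrist"; returns a dict with "pixels" (400x640x3 uint8, red, green, blue), "depth" (400x640 float32, m along the optical axis (not along the pixel's ray), 0 where there is no reading), "intrinsics" (3x3 intrinsics, pixels), "k1" (the pictures are not rectified: a ray, as slopes to the right and down, at radius r is drawn at 1 + k1 r^2 times it, then the intrinsics apply), "R" (3x3) and "t" (3): a world point X has camera coordinates R X + t. Camera axes: x right, y down, z forward; pixel columns grow to the right and rows downward; lengths in m; the calibration is good to about 2 mm. A picture is of the moment at which its call begins.
- manip.sign_off(): hands the job in; it is judged then, once.
The state is a dict: "t": time; "q": joint angles; "qd": joint speeds; "tau": joint torques, N m; "tcp_pos": TCP position; "tool_rot": TCP orientation; "force": force on the tool from outside, world axes, zero at the start; "ft_torque": the same for the moment, N m; "finger_gap": opening from 0.0 (shut) to 1.0 (fully open); "gripper_force": force on a finger pad.
Only numpy, scipy, OpenCV 4.12 (cv2) and the standard library are available. Lean on these libraries where they do the work, as an engineer would, in place of code of your own. Each camera call takes 0.05 s, during which the arm holds its last target. There are 200 camera calls.

### The job

Swing the yellow bar of the print clamp over the prints until it stops in the fork, then push the red-knobbed pin down through the fork and the bar's end until its collar sits fully home on the fork. Then let go of the pin, take the bar by its black handle and pull it steadily back the way it opens with about 12 N (never more than 25 N) for half a second, to prove that the pin holds, and let go. Leave the blue pin and everything else where it is.

Things in the scene. Friction and masses are not known exactly. Their poses are not given: they have to be found in the camera images.
- press: The print clamp: a fixed grey board 170 x 300 x 12 mm (x, y, z; origin under its centre) with a stack of dark prints up to 36 mm high in the middle, the hinge post of the yellow bar at the -y end and the steel fork at the +y end; each is 100 mm from the centre.
- block: Fixed wooden pin block 70 x 170 x 70 mm (x, y, z), origin under its centre; two upright 19 mm through holes in its top, 50 mm either side of the centre along y. One holds the red pin, the other the blue.
- fork_seat (a point): Centre of the hole in the top face of the print clamp's dark steel fork, 76 mm above the table. z up; y points from the bar's hinge to the fork; the bar opens towards -x. Two level plates 46 x 46 mm at heights 36-46 and 66-76 mm have 19 mm holes on one upright axis; a web joins them on the +x side. A spring ball in the lower hole grips the pin: over its last 20 mm the pin needs a push of 4 to 8 N.
- bar_hinge (a point): On the vertical hinge axis of the bar, 64 mm above the table (the bar's top face); same axes as fork_seat, 200 mm from it in -y. It does not turn with the bar.
- bar (a joint): Opening angle of the bar (rad), anticlockwise from above: 0 = against its stop, its hole in line with the fork's; starts 0.45 to 0.9, at most 1.3. The bar swings level, stays where it is left (friction 0.12 N m), is 32 mm wide, at heights 50-64 mm; its square end (38 mm, 19 mm hole 200 mm from the hinge axis) slides between the fork plates. Seated, the pin still lets it move about 0.02 rad.
- bar_handle (a point): On the axis of the bar's upright round black handle, 24 mm diameter, standing 52 mm up from the bar's top face (heights 64-116 mm); this point is at height 90 mm, 125 mm from the hinge axis along the bar. It turns with the bar (y along the bar towards its free end; the bar opens towards -x).
- red_pin_mid (a point): Half-way up a red-knobbed pin 112 mm long, about 140 g, z towards the knob. From the foot: steel shank 16 mm diameter, 60 mm long, lowest 12 mm tapering to 6 mm; collar 34 mm diameter, 6 mm thick (underside 4 mm above this point); round red knob 24 mm diameter, 46 mm tall (10 to 56 mm above this point). It starts upright in one hole of the wooden block, collar on the block's top.
- red_pin_seat (a point): On the red pin's axis at the underside of its collar (meets fork_seat when home).
- blue_pin_mid (a point): Shorter pin (92 mm long, shank 40 mm) with a blue knob, otherwise alike, half-way up; it stands in the block's other hole, not to be used.
- scissors: Bystander: orange-handled scissors, 190 mm long, lying flat; origin at the centre of its underside.
- pencil: Bystander: yellow pencil, 170 mm long, lying flat; origin at the centre of its underside.
- loupe: Bystander: black magnifying loupe, 48 mm across, 45 mm tall; origin at the centre of its underside.
- tape_roll: Bystander: roll of white paper tape, 90 mm across, 24 mm high, lying flat; origin at the centre of its underside.
- dust_brush: Bystander: dusting brush, 160 mm long, lying flat; origin at the centre of its underside.
- cleaner: Bystander: white bottle with a blue cap, 56 mm across, 130 mm tall; origin at the centre of its underside.

How it is judged:
By the outcome, as a careful person would: the job done as asked, in the order asked, and still so for the second after the job is handed in, with the robot touching nothing.
It also fails if it takes over 72 s, if anything falls off the work surface, if the arm or the gripper's body presses on something with over 40 N, if the wrist force passes 120 N, or if a joint passes its speed limit or range.

## Working session

There is one attempt and no reset: what is moved stays moved. The work goes in short steps, Python scripts to look and compute and a tool call to move; the robot and the scene stay as the last step left them, time stands still between calls to the robot, and variables do not carry over. Pictures are saved under pics/ and viewed, at most 10 in all, crops included, and the job is handed in when it is done.

Besides the shell and the picture viewer there is one more tool, called after "Emit:" as name(argument=value, ...), one argument or row to a line, values as JSON. apply_moves: Moves the arm, as the interface text tells. Shifts and turns lie within -1 to 1; 1 stands for 800 mm of shift or 180 degrees of turn. Its arguments: {"type":"object","properties":{"claw":{"type":"array","items":{"type":"number"}},"travel":{"type":"array","items":{"type":"array","items":{"type":"number"}}},"turn":{"type":"array","items":{"type":"array","items":{"type":"number"}}},"newtons":{"type":"number"}},"required":["claw","travel","turn"]}

```bash
mkdir -p pics
cat > h.py <<'E'
import numpy as np, cv2
from station import manip
from scipy.spatial.transform import Rotation as Ro
def snap(n,f=None):
    s=manip.snapshot(n)
    if f: cv2.imwrite(f'pics/{f}.png',s['pixels'][...,::-1])
    return s
def rays(s,uv):
    K=np.array(s['intrinsics']);uv=np.atleast_2d(np.float64(uv))
    d=(uv-K[[0,1],[2,2]])/K[[0,1],[0,1]]
    x=d.copy()
    for _ in range(20): x=d/(1+s['k1']*(x**2).sum(1,keepdims=True))
    return np.c_[x,np.ones(len(x))]
def onplane(s,uv,z):
    R=np.array(s['R']);t=np.array(s['t']);c=-R.T@t
    w=rays(s,uv)@R
    return c+w*((z-c[2])/w[:,2])[:,None]
def bydepth(s,uv):
    R=np.array(s['R']);t=np.array(s['t']);uv=np.atleast_2d(uv)
    z=s['depth'][uv[:,1].astype(int),uv[:,0].astype(int)]
    return (rays(s,uv)*z[:,None]-t)@R
def proj(s,X):
    R=np.array(s['R']);t=np.array(s['t']);K=np.array(s['intrinsics'])
    c=np.atleast_2d(X)@R.T+t;x=c[:,:2]/c[:,2:]
    x=x*(1+s['k1']*(x**2).sum(1,keepdims=True))
    return x*K[[0,1],[0,1]]+K[[0,1],[2,2]]
def mask(s,lo,hi):
    h=cv2.cvtColor(s['pixels'],cv2.COLOR_RGB2HSV)
    return cv2.inRange(h,np.array(lo),np.array(hi))
def blobs(m,a=30):
    n,l,st,c=cv2.connectedComponentsWithStats(m)
    return [(st[i].tolist(),c[i].round(1).tolist(),i) for i in range(1,n) if st[i,4]>a],l
def go(p,yaw_turn=0):
    "numbers for move from current to TCP p, tool axes (measured pose)"
    st=manip.sense();R=Ro.from_quat(st['tool_rot'])
    return (R.inv().apply(np.array(p)-st['tcp_pos'])/0.8).round(4)
E
python3 - <<'E'
from h import *
s=snap('top','top1');s2=snap('scene','scene1')
st=manip.sense()
for k,v in st.items(): print(k,np.round(v,3))
print(Ro.from_quat(st['tool_rot']).as_matrix().round(3))
for a in(s,s2):
  print(-np.array(a['R']).T@a['t'],a['k1'],a['intrinsics'][0])
  for n,lo,hi in(('red',(0,150,80),(6,255,255)),('red2',(174,150,80),(180,255,255)),('blue',(100,120,60),(125,255,255)),('yel',(20,130,100),(35,255,255))):
    print(n,[(b[0],b[1]) for b in blobs(mask(a,lo,hi))[0]])
E
```

```text
t 0.1
q [ 1.164  0.528  1.434  0.     1.181 -0.178]
qd [ 0.    -0.002 -0.001 -0.002  0.001  0.001]
tau [-0.0000e+00 -4.4331e+01 -1.7859e+01 -0.0000e+00  4.0000e-03 -0.0000e+00]
tcp_pos [0.141 0.608 0.199]
tool_rot [ 0.114  0.994 -0.001 -0.   ]
force [ 0.28  -0.354 -0.26 ]
ft_torque [-0.007 -0.018  0.04 ]
gripper_force 0.0
finger_gap 0.999
[[-0.974  0.226 -0.001]
 [ 0.226  0.974 -0.002]
 [ 0.    -0.002 -1.   ]]
[0.36151269 0.07032387 1.5077839 ] -0.04790022318240106 [464.72689316   0.         323.76058742]
red []
red2 []
blue [([472, 141, 8, 8, 47], [475.5, 144.2]), ([426, 208, 7, 7, 37], [428.8, 210.8])]
yel [([0, 90, 116, 100, 8963], [50.0, 137.3]), ([284, 179, 53, 41, 427], [313.0, 196.6]), ([272, 213, 15, 15, 96], [278.8, 220.3]), ([405, 241, 27, 38, 83], [418.3, 259.3]), ([0, 252, 84, 111, 4462], [33.2, 290.8])]
[ 1.13647802 -0.17258973  1.18664316] -0.043370792021276444 [488.57596719   0.         318.063149  ]
red [([150, 220, 9, 15, 74], [153.7, 224.8])]
red2 []
blue [([190, 216, 10, 16, 92], [194.8, 222.4]), ([148, 309, 12, 13, 111], [153.7, 314.5])]
yel [([507, 57, 87, 90, 4200], [543.7, 102.7]), ([553, 127, 24, 27, 98], [563.8, 140.0]), ([345, 161, 19, 17, 167], [353.6, 169.3]), ([183, 174, 20, 44, 109], [192.7, 195.7]), ([573, 183, 67, 138, 5004], [614.6, 245.8]), ([311, 186, 38, 43, 503], [327.2, 207.0])]
```

View pics/top1.png

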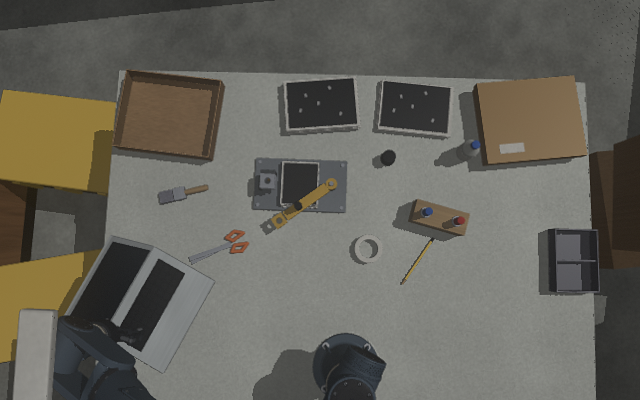

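View pics/scene1.png

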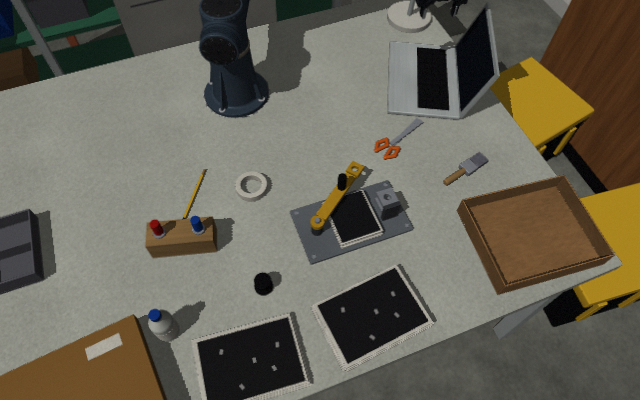

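The top view shows the fork at about (267,181), the hinge at (331,184), the bar's free end at (279,220), its handle at about (297,207), and the red pin at (460,222). The blue pin is at (428,211).

Run:
```python
from h import *
s=snap('top');s2=snap('scene')
P=lambda uv,z:print(uv,onplane(s,uv,z)[0].round(4))
# yellow bar contour at z=.064
m=mask(s,(15,130,80),(35,255,255)); m[:, :240]=0;m[:,360:]=0
m=cv2.bitwise_or(m,0);pts=np.argwhere(m)[:,::-1]
w=onplane(s,pts,.064)[:,:2];print(len(w),w.mean(0),cv2.minAreaRect(w.astype(np.float32)))
P((268,181),.076);P((332,184),.064);P((279,220.5),.064)
for uv in((255,158),(347,160),(346,212),(256,211)):P(uv,.012)
# red pin knob top, blue
mr=cv2.bitwise_or(mask(s,(0,110,50),(8,255,255)),mask(s,(172,110,50),(180,255,255)))
for b,_,_ in blobs(mr,10)[0]:
  if b[0]>400: print(b,_);P(_,.07+.056+.0)
for uv in((475.5,144.2),(428.8,210.8)):P(uv,.122)
print(bydepth(s,[(268,176),(460,220),(428,211),(297,207),(302,203),(268,186)]).round(3))
im=cv2.resize(s['pixels'][140:260,240:480],None,fx=3.3,fy=3.3,interpolation=cv2.INTER_CUBIC)
cv2.imwrite('pics/c1.png',im[...,::-1])
```

```text
532 [0.51230607 0.13449303] ((0.5078604221343994, 0.13964879512786865), (0.035626769065856934, 0.2340320646762848), 36.34937286376953)
(268, 181) [0.5699 0.2569 0.076 ]
(332, 184) [0.5678 0.0571 0.064 ]
(279, 220.5) [0.4485 0.2188 0.064 ]
(255, 158) [0.6542 0.3113 0.012 ]
(347, 160) [0.6559 0.0097 0.012 ]
(346, 212) [0.4853 0.009  0.012 ]
(256, 211) [0.4801 0.2998 0.012 ]
[457, 216, 8, 8, 49] 1
1 [1.1348 1.1576 0.126 ]
(475.5, 144.2) [ 0.695  -0.3774  0.122 ]
(428.8, 210.8) [ 0.4869 -0.2344  0.122 ]
[[ 0.585  0.257  0.079]
 [ 0.462 -0.328  0.123]
 [ 0.486 -0.232  0.122]
 [ 0.487  0.161  0.118]
 [ 0.506  0.149  0.061]
 [ 0.554  0.256  0.074]]
```

View pics/c1.png

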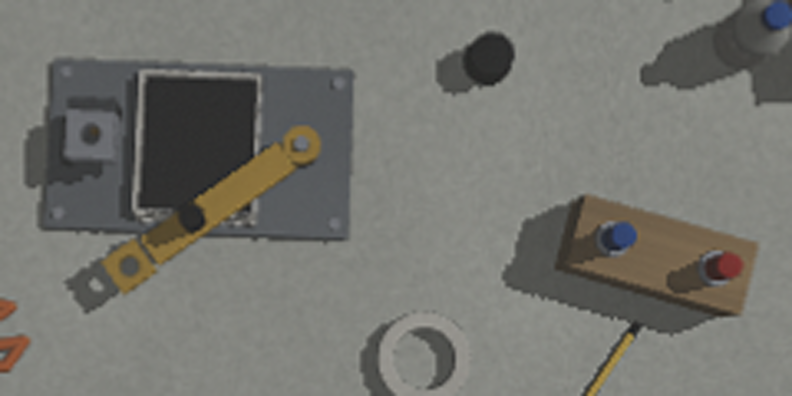

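Crop (scale 3.3): the fork hole is at (92,133), the hinge at (300,145), the bar hole at (130,264) and the handle top at (190,217). The hinge-to-hole distance comes out at about 0.198 m, which fits the given 200 mm, and the opening is about 0.645 rad. I'll move above the handle.

```bash
cat >> h.py <<'E'
def plan(p,yaw,tilt=True):
    "shift (scaled) and turn (scaled) to TCP p, tool pointing down with tool y at world angle yaw (mod pi)"
    st=manip.sense();R=Ro.from_quat(st['tool_rot']);M=R.as_matrix()
    cur=np.arctan2(M[1,1],M[0,1]);yaw=cur+(yaw-cur+np.pi/2)%np.pi-np.pi/2
    y=np.array([np.cos(yaw),np.sin(yaw),0]);z=np.array([0,0,-1.]);T=Ro.from_matrix(np.c_[np.cross(y,z),y,z])
    print('travel',go(p),'turn',((R.inv()*T).as_rotvec()/np.pi).round(4),'| tcp',np.round(st['tcp_pos'],4),'F',np.round(st['force'],1),'gap',round(st['finger_gap'],3),'t',st['t'])
E
python3 -c "
from h import *
plan((.494,.159,.26),.645)"
```

```text
travel [-0.5568 -0.4477 -0.075 ] turn [-4.000e-04  1.000e-04  2.222e-01] | tcp [0.1409 0.6084 0.1996] F [ 0.8  0.5 -0.5] gap 1.002 t 0.2
```

Emit:
apply_moves(
  claw=[1,1,1,1,1],
  travel=[
    [-0.02,-0.02,-0.04],
    [-0.06,-0.05,-0.07],
    [-0.1,-0.08,-0.075],
    [-0.14,-0.115,-0.075],
    [-0.178,-0.144,-0.075],
  ],
  turn=[
    [0,0,0],
    [0,0,0],
    [0,0,0],
    [0,0,0],
    [0,0,0],
  ],
)

```text
t: 0.62
tcp_pos: [0.2541, 0.4636, 0.261]
tool_rot: [0.113, 0.994, 0.001, 0.0]
force: [0.3, 0.2, 0.4]
finger_gap: 0.993
gripper_force: 0.0
```

Emit:
apply_moves(
  claw=[1,1,1,1,1],
  travel=[
    [-0.04,-0.032,0],
    [-0.08,-0.064,0],
    [-0.12,-0.096,0],
    [-0.16,-0.128,0],
    [-0.19,-0.152,0],
  ],
  turn=[
    [0,0,0],
    [0,0,0],
    [0,0,0],
    [0,0,0],
    [0,0,0],
  ],
)

```text
t: 1.03
tcp_pos: [0.3756, 0.3095, 0.2603]
tool_rot: [0.114, 0.993, -0.0, 0.0]
force: [0.2, 0.3, -0.0]
finger_gap: 1.001
gripper_force: 0.0
```

Emit:
apply_moves(
  claw=[1,1,1,1,1],
  travel=[
    [-0.04,-0.032,0],
    [-0.08,-0.064,0],
    [-0.12,-0.096,0],
    [-0.16,-0.128,0],
    [-0.188,-0.151,0],
  ],
  turn=[
    [0,0,0.038],
    [0,0,0.076],
    [0,0,0.114],
    [0,0,0.152],
    [0,0,0.19],
  ],
)

```text
t: 1.45
tcp_pos: [0.4955, 0.1575, 0.2603]
tool_rot: [0.404, 0.915, -0.0, 0.001]
force: [-0.3, 0.3, -0.4]
finger_gap: 0.998
gripper_force: 0.0
```

```bash
python3 -c "
from h import *
plan((.494,.159,.26),.645)
s=snap('wrist','w1')
print((-s['R'].T@s['t']).round(3),s['R'].round(2))
for n,X in dict(handle=(.494,.159,.116),fork=(.571,.257,.076),hinge=(.568,.06,.064)).items(): print(n,proj(s,X).round(1))
"
```

```text
travel [ 0.0026 -0.0001  0.0003] turn [0.0002 0.0004 0.0297] | tcp [0.4955 0.1575 0.2603] F [-0.3  0.3 -0.4] gap 0.998 t 1.45
[0.443 0.215 0.435] [[ 0.74  0.67 -0.  ]
 [ 0.64 -0.7   0.3 ]
 [ 0.2  -0.23 -0.95]]
handle [[325.4 179.3]]
fork [[422.3 156.2]]
hinge [[317.3 253.5]]
```

View pics/w1.png

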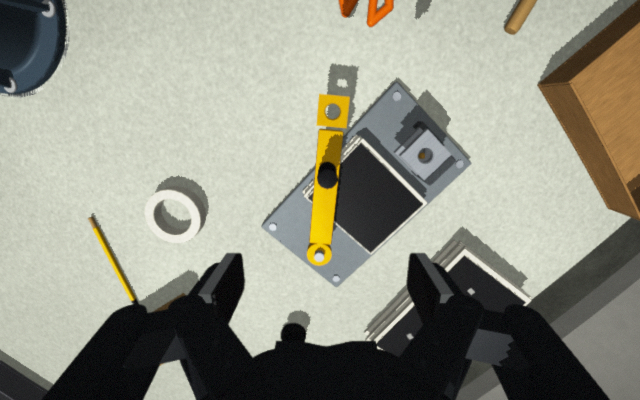

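The wrist view shows the handle top at about (328,179), the fork hole at (425,156), the hinge at (319,254) and the bar hole at (333,111).

```bash
python3 -c "
from h import *
s=snap('wrist')
g=cv2.cvtColor(s['pixels'],cv2.COLOR_RGB2GRAY)
def sub(x0,y0,x1,y1,inv,thr):
    m=np.zeros_like(g);c=g[y0:y1,x0:x1];m[y0:y1,x0:x1]=(c<thr)*255
    for b in blobs(m,20)[0]: print(b[0],b[1])
print(g[150:163:3,415:437:2]); print(g[165:190:3,312:342:3])
print('handle');sub(310,155,345,195,1,45)
y=mask(s,(18,120,80),(35,255,255))
cs,h=cv2.findContours(y,cv2.RETR_CCOMP,cv2.CHAIN_APPROX_NONE)
for c,hh in zip(cs,h[0]):
  if len(c)>12: 
    (u,v),r=cv2.minEnclosingCircle(c); print('yel',(round(u,1),round(v,1)),round(r,1),hh[3]>=0,onplane(s,(u,v),.064)[0].round(4))
print('fork',onplane(s,(424.5,156),.076).round(4),'handle',onplane(s,(328,178.5),.116).round(4),'hinge',onplane(s,(319,253.5),.066).round(4),'hole',onplane(s,(333,111),.064).round(4))
d=bydepth(s,[(328,178),(408,152),(436,160),(428,142)]);print(d.round(3))
"
```

```text
[[171 128  63  74  77  88  90  85  76 152 174]
 [174 154  80  72  79  90  85  65  93 156 171]
 [173 178 141  91  81  74  75 117 156 169 175]
 [175 176 176 177 176 174 171 171 172 175 172]
 [177 177 175 179 174 174 174 171 174 173 168]]
[[ 88 187  41  10  20  26  15   7 149  49]
 [134 181  21  27  30  28  26  20 118  32]
 [148 181  29  29  30  33  26  27  82  21]
 [129 184  34  32  31  33  29  27  43  21]
 [152 188  49  34  38  34  32  28 103  27]
 [122 190 173  47  43  40  31  48 157  20]
 [196 193 192 167 108  83 135 184 151  36]
 [149 196 189 191 184 183 186 186 135  43]
 [139 194 193 190 187 182 182 188  87  43]]
handle
[318, 158, 19, 24, 369] [326.5, 169.6]
[337, 158, 8, 37, 132] [340.3, 173.6]
yel (111.5, 257.0) 46.8 False [ 0.3452 -0.1595  0.064 ]
yel (421.2, 150.2) 2.9 False [0.5736 0.2583 0.064 ]
yel (323.9, 192.6) 68.8 False [0.5175 0.1307 0.064 ]
yel (318.5, 252.2) 6.3 True [0.5718 0.0582 0.064 ]
yel (326.9, 169.6) 13.7 True [0.4994 0.157  0.064 ]
yel (332.0, 105.6) 21.7 False [0.4501 0.2212 0.064 ]
yel (331.2, 105.9) 8.4 True [0.4496 0.2203 0.064 ]
yel (518.2, 11.8) 17.4 False [0.5397 0.4486 0.064 ]
fork [[0.578  0.2547 0.076 ]] handle [[0.4998 0.1579 0.116 ]] hinge [[0.5731 0.0579 0.066 ]] hole [[0.4554 0.2173 0.064 ]]
[[0.499 0.158 0.116]
 [0.558 0.244 0.077]
 [0.592 0.261 0.077]
 [0.569 0.27  0.075]]
```

```bash
python3 -c "
from h import *
plan((.496,.159,.076),.646)"
```

```text
travel [0.0032 0.001  0.2301] turn [0.0003 0.0007 0.0295] | tcp [0.4967 0.1568 0.2601] F [0.4 0.3 0.4] gap 0.995 t 1.55
```

Emit:
apply_moves(
  claw=[1,1,1,1,1],
  travel=[
    [0.003,0.001,0.05],
    [0.003,0.001,0.1],
    [0.003,0.001,0.15],
    [0.003,0.001,0.2],
    [0.003,0.001,0.23],
  ],
  turn=[
    [0,0,0.0295],
    [0,0,0.0295],
    [0,0,0.0295],
    [0,0,0.0295],
    [0,0,0.0295],
  ],
)

```text
t: 1.97
tcp_pos: [0.4892, 0.1631, 0.0729]
tool_rot: [0.442, 0.897, -0.001, -0.002]
force: [-0.7, 0.7, 0.4]
finger_gap: 1.002
gripper_force: 0.0
```

Emit:
apply_moves(
  claw=[-1,-1,-1,-1,-1],
  travel=[
    [0,0,0],
    [0,0,0],
    [0,0,0],
    [0,0,0],
    [0,0,0],
  ],
  turn=[
    [0,0,0],
    [0,0,0],
    [0,0,0],
    [0,0,0],
    [0,0,0],
  ],
  newtons=20,
)

```text
t: 2.38
tcp_pos: [0.4938, 0.1631, 0.0783]
tool_rot: [0.443, 0.897, 0.001, 0.002]
force: [-1.1, -0.2, -0.6]
finger_gap: 0.295
gripper_force: 0.0
```

Emit:
apply_moves(
  claw=[-1,-1,-1,-1,-1],
  travel=[
    [0,0,0],
    [0,0,0],
    [0,0,0],
    [0,0,0],
    [0,0,0],
  ],
  turn=[
    [0,0,0],
    [0,0,0],
    [0,0,0],
    [0,0,0],
    [0,0,0],
  ],
)

```text
t: 2.8
tcp_pos: [0.4938, 0.163, 0.0783]
tool_rot: [0.443, 0.897, 0.001, 0.002]
force: [-1.2, 1.3, 7.1]
finger_gap: 0.26
gripper_force: 19.4
```

```bash
python3 -c "
from h import *
plan((.573,.18,.076),0)"
```

```text
travel [-0.0433  0.0915  0.0033] turn [1.40e-03 2.00e-04 2.08e-01] | tcp [0.4938 0.163  0.0783] F [-1.2  1.3  7.1] gap 0.26 t 2.8
```

```bash
cat >> h.py <<'E'
def arc(c,a0,a1,n=5):
    "rows for turning the tool about upright axis c from bar angle a0 to a1, from the present pose"
    st=manip.sense();R=Ro.from_quat(st['tool_rot']);p=np.array(st['tcp_pos'])
    for a in np.linspace(a0,a1,n+1)[1:]:
        Z=Ro.from_rotvec([0,0,a-a0]);d=np.r_[c,p[2]]+Z.apply(p-np.r_[c,p[2]])-p
        print((R.inv().apply(d)/.8).round(4),((R.inv()*Z*R).as_rotvec()/np.pi).round(4))
E
python3 -c "
from h import *
arc((.572,.058),.64,.34)"
```

```text
[-0.0004  0.0098  0.    ] [ 0.     -0.0001  0.0191]
[-0.0014  0.0196  0.0001] [ 0.0001 -0.0001  0.0382]
[-0.003   0.0293  0.0001] [ 0.0001 -0.0002  0.0573]
[-0.0052  0.0388  0.0002] [ 0.0002 -0.0003  0.0764]
[-0.008   0.0483  0.0002] [ 0.0002 -0.0004  0.0955]
```

Emit:
apply_moves(
  claw=[-1,-1,-1,-1,-1],
  travel=[
    [-0.0004,0.0098,0],
    [-0.0014,0.0196,0],
    [-0.003,0.0293,0],
    [-0.0052,0.0388,0],
    [-0.008,0.0483,0],
  ],
  turn=[
    [0,0,0.019],
    [0,0,0.038],
    [0,0,0.057],
    [0,0,0.076],
    [0,0,0.0955],
  ],
)

```text
t: 3.22
tcp_pos: [0.5279, 0.1814, 0.0783]
tool_rot: [0.573, 0.82, 0.001, 0.001]
force: [-0.5, -1.3, 5.9]
finger_gap: 0.261
gripper_force: 19.5
```

```bash
python3 -c "
from h import *
plan((.573,.18,.076),0)
arc((.572,.058),.34,.09)"
```

```text
travel [-0.021   0.0524  0.003 ] turn [8.000e-04 1.000e-04 1.116e-01] | tcp [0.5279 0.1814 0.0783] F [-0.5 -1.3  5.9] gap 0.261 t 3.2167
[-0.0003  0.0082  0.    ] [ 0.     -0.      0.0159]
[-0.0009  0.0163  0.    ] [ 0.     -0.0001  0.0318]
[-0.002   0.0245  0.0001] [ 0.     -0.0001  0.0477]
[-0.0035  0.0325  0.0001] [ 0.     -0.0002  0.0637]
[-0.0054  0.0405  0.0001] [ 0.0001 -0.0002  0.0796]
```

Emit:
apply_moves(
  claw=[-1,-1,-1,-1,-1],
  travel=[
    [-0.0003,0.0082,0],
    [-0.0009,0.0163,0],
    [-0.002,0.0245,0],
    [-0.0035,0.0325,0],
    [-0.0054,0.0405,0],
  ],
  turn=[
    [0,0,0.016],
    [0,0,0.032],
    [0,0,0.048],
    [0,0,0.064],
    [0,0,0.08],
  ],
)

```text
t: 3.63
tcp_pos: [0.5596, 0.1882, 0.0783]
tool_rot: [0.671, 0.741, 0.001, 0.001]
force: [-1.8, -1.6, 6.5]
finger_gap: 0.261
gripper_force: 19.4
```

```bash
python3 -c "
from h import *
plan((.573,.18,.076),0)
s=manip.sense();print(np.arctan2(.572-s['tcp_pos'][0],s['tcp_pos'][1]-.058))
arc((.572,.058),.08,-.01)
s=snap('wrist','w2')
"
```

```text
travel [-0.0119  0.0156  0.0029] turn [0.0007 0.0001 0.0317] | tcp [0.5596 0.1882 0.0783] F [-1.8 -1.6  6.5] gap 0.261 t 3.6333
0.09492344350874822
[-0.      0.0029  0.    ] [ 0.     -0.      0.0057]
[-0.0001  0.0059  0.    ] [ 0.     -0.      0.0115]
[-0.0003  0.0088  0.    ] [ 0.     -0.      0.0172]
[-0.0005  0.0118  0.    ] [ 0.     -0.      0.0229]
[-0.0007  0.0147  0.    ] [ 0.     -0.0001  0.0286]
```

View pics/w2.png

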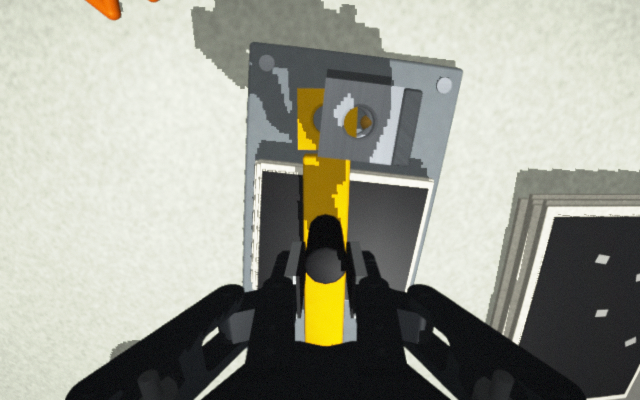

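The wrist view shows the bar's end entering the fork from the left. The fork hole at (359,122) still shows part of the bar, so there is some way to go.

Emit:
apply_moves(
  claw=[-1,-1,-1,-1,-1],
  travel=[
    [0,0.0029,0],
    [-0.0001,0.0059,0],
    [-0.0003,0.0088,0],
    [-0.0005,0.0118,0],
    [-0.0007,0.0125,0],
  ],
  turn=[
    [0,0,0.0057],
    [0,0,0.0115],
    [0,0,0.0172],
    [0,0,0.023],
    [0,0,0.025],
  ],
)

```text
t: 4.1
tcp_pos: [0.5697, 0.1887, 0.0783]
tool_rot: [0.699, 0.715, 0.001, 0.001]
force: [-2.3, -0.1, 8.3]
finger_gap: 0.26
gripper_force: 20.0
```

Emit:
apply_moves(
  claw=[-1,-1,-1,-1],
  travel=[
    [0,0.001,0],
    [0,0.002,0],
    [0,0.003,0],
    [0,0.003,0],
  ],
  turn=[
    [0,0,0.002],
    [0,0,0.004],
    [0,0,0.006],
    [0,0,0.006],
  ],
)

```text
t: 4.43
tcp_pos: [0.572, 0.1887, 0.0783]
tool_rot: [0.705, 0.709, 0.001, 0.001]
force: [-0.6, -0.7, 6.1]
finger_gap: 0.264
gripper_force: 20.0
```

Emit:
apply_moves(
  claw=[-1,-1,-1,-1],
  travel=[
    [0,0.001,0],
    [0,0.002,0],
    [0,0.003,0],
    [0,0.003,0],
  ],
  turn=[
    [0,0,0],
    [0,0,0],
    [0,0,0],
    [0,0,0],
  ],
)

```text
t: 4.77
tcp_pos: [0.5719, 0.1886, 0.0782]
tool_rot: [0.705, 0.709, -0.001, -0.001]
force: [-4.8, -0.8, 10.1]
finger_gap: 0.26
gripper_force: 20.3
```

Emit:
apply_moves(
  claw=[-1,-1,-1],
  travel=[
    [0,0.001,0],
    [0,0.002,0],
    [0,0.002,0],
  ],
  turn=[
    [0,0,0],
    [0,0,0],
    [0,0,0],
  ],
)

```text
t: 5.02
tcp_pos: [0.5718, 0.1886, 0.0782]
tool_rot: [0.705, 0.709, -0.002, -0.002]
force: [-7.4, -0.7, 12.1]
finger_gap: 0.26
gripper_force: 20.5
```

```bash
python3 -c "
from h import *
plan((.573,.18,.076),0)
s=snap('wrist','w3')
"
```

```text
travel [-0.0108  0.0014  0.0027] turn [-0.0018  0.0002  0.0017] | tcp [0.5718 0.1886 0.0782] F [-7.4 -0.7 12.1] gap 0.26 t 5.0167
```

View pics/w3.png

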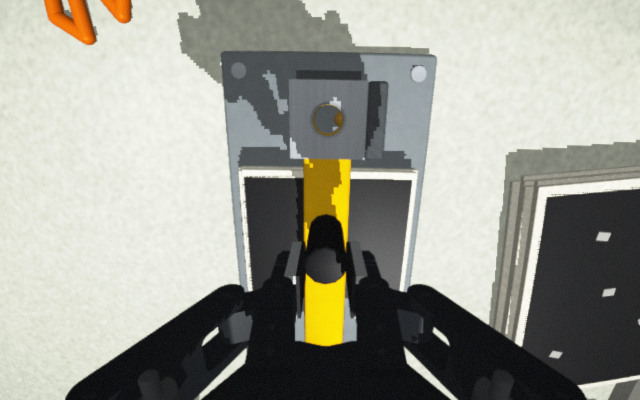

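The wrist view shows the bar at its stop with its hole lined up under the fork hole at (327,119). I'll relax the push, open the gripper and rise.

Emit:
apply_moves(
  claw=[-1,-1,1,1,1],
  travel=[
    [0,-0.003,0],
    [0,-0.005,0],
    [0,-0.005,0],
    [0,-0.005,0],
    [0,-0.005,0],
  ],
  turn=[
    [0,0,0],
    [0,0,0],
    [0,0,0],
    [0,0,0],
    [0,0,0],
  ],
)

```text
t: 5.48
tcp_pos: [0.5711, 0.1888, 0.0764]
tool_rot: [0.705, 0.709, 0.0, -0.0]
force: [-0.1, 0.4, 0.5]
finger_gap: 0.681
gripper_force: 0.0
```

Emit:
apply_moves(
  claw=[1,1,1,1,1],
  travel=[
    [0,0,0],
    [0,0,-0.05],
    [0,0,-0.1],
    [0,0,-0.15],
    [0,0,-0.19],
  ],
  turn=[
    [0,0,0],
    [0,0,0],
    [0,0,0],
    [0,0,0],
    [0,0,0],
  ],
)

```text
t: 5.9
tcp_pos: [0.5718, 0.1889, 0.2307]
tool_rot: [0.705, 0.709, 0.001, 0.001]
force: [0.7, 0.4, 0.1]
finger_gap: 0.996
gripper_force: 0.0
```

Emit:
apply_moves(
  claw=[1],
  travel=[
    [0,0,0],
  ],
  turn=[
    [0,0,0],
  ],
)

```text
t: 5.98
tcp_pos: [0.5761, 0.1897, 0.2359]
tool_rot: [0.705, 0.709, 0.006, 0.005]
force: [0.8, -0.3, 1.1]
finger_gap: 1.002
gripper_force: 0.0
```

```bash
python3 -c "
from h import *
s=snap('wrist','w4')
print(bydepth(s,np.array([(x,y) for y in range(60,200,10) for x in (300,320,340,360)])).round(3)[:,2].reshape(-1,4))
P=proj(s,[.573,.257,.076])[0];print(P)
im=s['pixels'][int(P[1])-40:int(P[1])+60,int(P[0])-60:int(P[0])+60]
print(int(P[0])-60,int(P[1])-40)
cv2.imwrite('pics/w4c.png',cv2.resize(im,None,fx=5,fy=5,interpolation=cv2.INTER_CUBIC)[...,::-1])
plan((.462,-.328,.25),0)
"
```

```text
[[-0.001  0.001  0.001  0.002]
 [ 0.001  0.     0.001  0.001]
 [ 0.013  0.012  0.013  0.013]
 [ 0.013  0.036  0.012  0.012]
 [ 0.014  0.076  0.078  0.011]
 [ 0.013  0.013  0.076  0.013]
 [ 0.013  0.013  0.077  0.013]
 [ 0.013  0.077  0.076  0.012]
 [ 0.013  0.066  0.013  0.012]
 [ 0.035  0.065  0.035  0.036]
 [ 0.037  0.066  0.037  0.037]
 [ 0.036  0.064  0.037  0.036]
 [ 0.036  0.116  0.038  0.036]
 [ 0.037  0.116  0.036  0.037]]
[320.91229804 120.48565411]
260 80
travel [-0.6459 -0.1431 -0.024 ] turn [ 0.003  -0.0004  0.0016] | tcp [0.5741 0.1893 0.2325] F [-0.4 -0.2 -0.3] gap 0.995 t 6.0333
```

View pics/w4c.png

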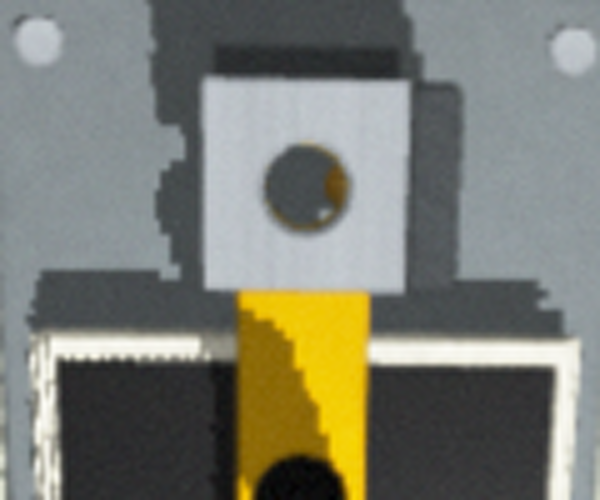

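The crop shows the bar at its stop with the holes aligned. The fork hole centre is at full-image (321.0,117.0). I'll measure it, then move to the red pin.

```bash
python3 -c "
from h import *
s=snap('wrist')
X=onplane(s,[(321,117),(320.7,116.5)],.076);print(X.round(4))
u,v=proj(s,X[0])[0]
g=cv2.cvtColor(s['pixels'],cv2.COLOR_RGB2GRAY)
m=np.zeros_like(g);m[95:140,300:343]=((g[95:140,300:343]>140)&(s['pixels'][95:140,300:343,2]>130))*255
cs,h=cv2.findContours(m,cv2.RETR_CCOMP,cv2.CHAIN_APPROX_NONE)
for c,hh in zip(cs,h[0]):
  if len(c)>12:(a,b),r=cv2.minEnclosingCircle(c);print((a,b),r,hh[3],onplane(s,(a,b),.076).round(4))
plan((.462,-.328,.26),0)
"
```

```text
[[0.5702 0.2604 0.076 ]
 [0.5699 0.261  0.076 ]]
(322.5, 116.0) 28.65755844116211 -1 [[0.5719 0.2615 0.076 ]]
(323.5, 117.0999984741211) 10.210880279541016 0 [[0.573  0.2603 0.076 ]]
travel [-0.6455 -0.1405 -0.0386] turn [ 0.0011 -0.0001  0.0016] | tcp [0.572  0.1889 0.2297] F [-0.8  0.2 -0.7] gap 1.002 t 6.0833
```

Emit:
apply_moves(
  claw=[1,1,1,1,1],
  travel=[
    [-0.05,-0.011,-0.01],
    [-0.1,-0.022,-0.02],
    [-0.15,-0.033,-0.03],
    [-0.2,-0.044,-0.038],
    [-0.25,-0.054,-0.038],
  ],
  turn=[
    [0,0,0],
    [0,0,0],
    [0,0,0],
    [0,0,0],
    [0,0,0],
  ],
)

```text
t: 6.5
tcp_pos: [0.5276, -0.0127, 0.2576]
tool_rot: [0.705, 0.709, -0.001, -0.001]
force: [0.4, 0.7, -0.8]
finger_gap: 1.001
gripper_force: 0.0
```

Emit:
apply_moves(
  claw=[1,1,1,1,1],
  travel=[
    [-0.05,-0.011,0],
    [-0.1,-0.022,0],
    [-0.15,-0.033,0],
    [-0.2,-0.044,0],
    [-0.25,-0.054,0],
  ],
  turn=[
    [0,0,0],
    [0,0,0],
    [0,0,0],
    [0,0,0],
    [0,0,0],
  ],
)

```text
t: 6.92
tcp_pos: [0.4845, -0.2125, 0.2563]
tool_rot: [0.705, 0.709, -0.0, -0.003]
force: [1.7, -0.4, -0.5]
finger_gap: 0.999
gripper_force: 0.0
```

Emit:
apply_moves(
  claw=[1,1,1,1,1],
  travel=[
    [-0.05,-0.011,0],
    [-0.1,-0.022,0],
    [-0.145,-0.032,0],
    [-0.145,-0.032,0],
    [-0.145,-0.032,0],
  ],
  turn=[
    [0,0,0],
    [0,0,0],
    [0,0,0],
    [0,0,0],
    [0,0,0],
  ],
)

```text
t: 7.33
tcp_pos: [0.46, -0.3288, 0.256]
tool_rot: [0.707, 0.707, 0.0, -0.002]
force: [-0.0, 0.7, 0.2]
finger_gap: 1.001
gripper_force: 0.0
```

```bash
python3 -c "
from h import *
s=snap('wrist','w5')
mr=cv2.bitwise_or(mask(s,(0,130,60),(8,255,255)),mask(s,(172,130,60),(180,255,255)))
for b in blobs(mr,60)[0]: print(b,onplane(s,b[1],.105).round(4),onplane(s,b[1],.122).round(4))
plan((.462,-.328,.1),0)
print(proj(s,[(.462,-.328,.122),(.487,-.233,.122)]))
"
```

```text
([318, 168, 20, 27, 433], [327.4, 181.8], 1) [[ 0.4618 -0.3306  0.105 ]] [[ 0.4617 -0.3265  0.122 ]]
([0, 378, 27, 22, 457], [10.8, 390.1], 5) [[-0.098  -0.7063  0.105 ]] [[-0.0688 -0.6826  0.122 ]]
travel [-0.0019  0.0027  0.1953] turn [-0.001  -0.0014  0.0009] | tcp [ 0.4603 -0.3271  0.2563] F [-0.3 -0.  -0.3] gap 0.999 t 7.3833
[[327.65599257 183.13276549]
 [352.31886176  92.94512756]]
```

View pics/w5.png

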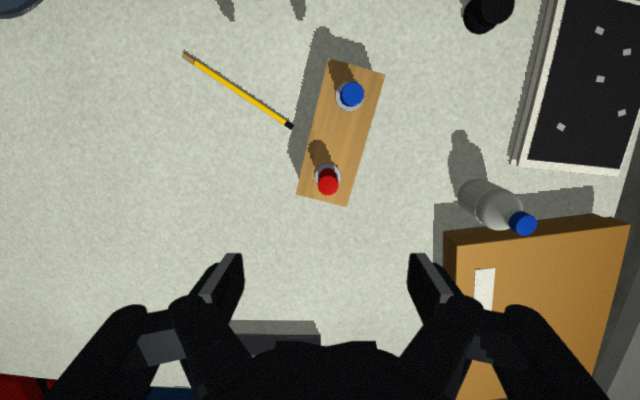

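The wrist view shows the red knob's top at about (327.5,184) on the block and the blue one at (351,94), with the space around the red knob clear. I'll descend and grip it.

Emit:
apply_moves(
  claw=[1,1,1,1,1],
  travel=[
    [0.001,0.002,0.05],
    [0.001,0.002,0.1],
    [0.001,0.002,0.15],
    [0.001,0.002,0.19],
    [0.001,0.002,0.215],
  ],
  turn=[
    [0,0,0],
    [0,0,0],
    [0,0,0],
    [0,0,0],
    [0,0,0],
  ],
)

```text
t: 7.8
tcp_pos: [0.4613, -0.3222, 0.0825]
tool_rot: [0.705, 0.71, 0.0, -0.004]
force: [-0.1, 0.1, 0.3]
finger_gap: 1.001
gripper_force: 0.0
```

Emit:
apply_moves(
  claw=[-1,-1,-1,-1,-1],
  travel=[
    [0,0,0],
    [0,0,0],
    [0,0,0],
    [0,0,0],
    [0,0,0],
  ],
  turn=[
    [0,0,0],
    [0,0,0],
    [0,0,0],
    [0,0,0],
    [0,0,0],
  ],
  newtons=60,
)

```text
t: 8.22
tcp_pos: [0.4642, -0.3275, 0.0885]
tool_rot: [0.705, 0.709, -0.0, 0.002]
force: [-0.3, 0.3, 0.2]
finger_gap: 0.302
gripper_force: 0.3
```

Emit:
apply_moves(
  claw=[-1,-1,-1,-1,-1],
  travel=[
    [0,0,0],
    [0,0,0],
    [0,0,0],
    [0,0,0],
    [0,0,0],
  ],
  turn=[
    [0,0,0],
    [0,0,0],
    [0,0,0],
    [0,0,0],
    [0,0,0],
  ],
)

```text
t: 8.63
tcp_pos: [0.4638, -0.3278, 0.0888]
tool_rot: [0.705, 0.709, -0.0, 0.002]
force: [-0.8, 1.2, 5.3]
finger_gap: 0.219
gripper_force: 58.5
```

```bash
python3 -c "
from h import *
plan((.462,-.329,.1),0)
s=snap('wrist')
mr=cv2.bitwise_or(mask(s,(0,130,60),(8,255,255)),mask(s,(172,130,60),(180,255,255)))
for b in blobs(mr,60)[0]: print(b,onplane(s,b[1],.122).round(4))
"
```

```text
travel [-0.0015 -0.0022 -0.0141] turn [0.0007 0.0008 0.0015] | tcp [ 0.4638 -0.3278  0.0888] F [-0.8  1.2  5.3] gap 0.219 t 8.6333
([307, 215, 36, 65, 1989], [324.6, 248.0], 1) [[ 0.4633 -0.3222  0.122 ]]
```

Emit:
apply_moves(
  claw=[-1,-1,-1,-1,-1],
  travel=[
    [0,0,-0.02],
    [0,0,-0.06],
    [0,0,-0.11],
    [0,0,-0.16],
    [0,0,-0.21],
  ],
  turn=[
    [0,0,0],
    [0,0,0],
    [0,0,0],
    [0,0,0],
    [0,0,0],
  ],
)

```text
t: 9.1
tcp_pos: [0.4627, -0.3265, 0.257]
tool_rot: [0.706, 0.709, 0.0, 0.0]
force: [0.5, -0.1, -1.4]
finger_gap: 0.223
gripper_force: 58.7
```

```bash
python3 -c "
from h import *
plan((.573,.262,.255),0)
"
```

```text
travel [0.735  0.1411 0.0024] turn [0.0001 0.     0.0014] | tcp [ 0.4627 -0.3265  0.257 ] F [ 0.5 -0.1 -1.4] gap 0.223 t 9.1
```

Emit:
apply_moves(
  claw=[-1,-1,-1,-1,-1],
  travel=[
    [0.04,0.008,0],
    [0.09,0.017,0],
    [0.14,0.027,0],
    [0.19,0.036,0],
    [0.24,0.046,0],
  ],
  turn=[
    [0,0,0],
    [0,0,0],
    [0,0,0],
    [0,0,0],
    [0,0,0],
  ],
)

```text
t: 9.52
tcp_pos: [0.4987, -0.133, 0.2555]
tool_rot: [0.706, 0.708, 0.0, 0.001]
force: [1.0, 0.1, -1.4]
finger_gap: 0.219
gripper_force: 58.7
```

Emit:
apply_moves(
  claw=[-1,-1,-1,-1,-1],
  travel=[
    [0.05,0.01,0],
    [0.1,0.019,0],
    [0.15,0.029,0],
    [0.2,0.038,0],
    [0.25,0.048,0],
  ],
  turn=[
    [0,0,0],
    [0,0,0],
    [0,0,0],
    [0,0,0],
    [0,0,0],
  ],
)

```text
t: 9.93
tcp_pos: [0.5362, 0.0674, 0.2555]
tool_rot: [0.706, 0.709, 0.0, 0.0]
force: [1.4, 0.4, -1.4]
finger_gap: 0.217
gripper_force: 58.8
```

Emit:
apply_moves(
  claw=[-1,-1,-1,-1,-1],
  travel=[
    [0.05,0.01,0],
    [0.1,0.019,0],
    [0.15,0.029,0],
    [0.2,0.038,0],
    [0.238,0.046,0],
  ],
  turn=[
    [0,0,0],
    [0,0,0],
    [0,0,0],
    [0,0,0],
    [0,0,0],
  ],
)

```text
t: 10.35
tcp_pos: [0.5721, 0.2594, 0.2554]
tool_rot: [0.705, 0.709, 0.001, -0.0]
force: [0.9, -0.9, -1.4]
finger_gap: 0.22
gripper_force: 58.7
```

Emit:
apply_moves(
  claw=[-1,-1,-1,-1],
  travel=[
    [0,0,0],
    [0,0,0],
    [0,0,0],
    [0,0,0],
  ],
  turn=[
    [0,0,0],
    [0,0,0],
    [0,0,0],
    [0,0,0],
  ],
)

```text
t: 10.68
tcp_pos: [0.5721, 0.2547, 0.2548]
tool_rot: [0.706, 0.708, -0.0, 0.0]
force: [-0.4, 0.3, -2.0]
finger_gap: 0.222
gripper_force: 58.8
```

```bash
python3 -c "
from h import *
s=snap('wrist','w6')
P=(.573,.262,.255);plan(P,0)
print(proj(s,[(.5725,.2605,.076)]))
"
```

```text
travel [ 0.0093  0.0009 -0.0002] turn [-0.0001  0.0001  0.0009] | tcp [0.5723 0.2545 0.2548] F [-0.  -0.3 -1.5] gap 0.217 t 10.7333
[[325.85306094 170.13775968]]
```

View pics/w6.png

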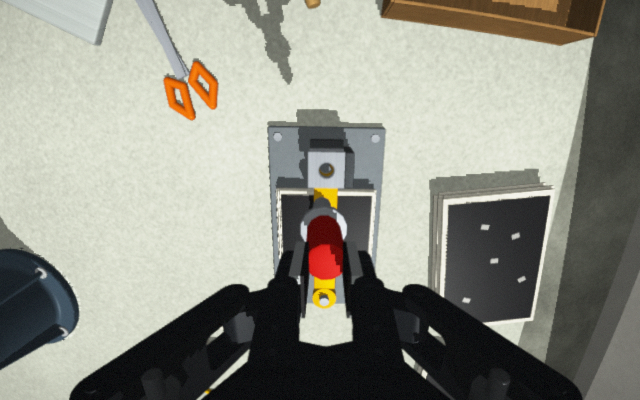

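The wrist view shows the pin held upright with its collar at about (324,224), and the fork hole at (326.5,170), which agrees with the prediction of (325.9,170.1). Next I'll check the pin's offset in the grip.

```bash
python3 -c "
from h import *
s=snap('wrist')
t=manip.sense()['tcp_pos'];print(np.round(t,4))
th=np.linspace(0,2*np.pi,60)
q=proj(s,np.c_[t[0]+.017*np.cos(th),t[1]+.017*np.sin(th),0*th+t[2]-.0158])
print('pred collar',q.min(0),q.max(0)); 
q=proj(s,np.c_[t[0]+.012*np.cos(th),t[1]+.012*np.sin(th),0*th+t[2]+.033]);print('pred knob top',q.min(0),q.max(0))
print('foot',proj(s,np.array(t)-[0,0,.079]),'shank',proj(s,np.array(t)-[0,0,.05]))
h=cv2.cvtColor(s['pixels'],cv2.COLOR_RGB2HSV)
mr=cv2.bitwise_or(mask(s,(0,130,60),(8,255,255)),mask(s,(172,130,60),(180,255,255)))
print([b[0] for b in blobs(mr,60)[0]])
d=s['depth'];z0=d[225,324];print(z0)
m=((d>.14)&(d<.26)).astype(np.uint8)*255; m[:,:270]=0;m[:,380:]=0
for r in range(192,262,4):
  c=np.flatnonzero(m[r]);print(r,(c.min(),c.max(),round(float(np.median(d[r][c])),3)) if len(c) else None,end=' ')
"
```

```text
[0.5724 0.2545 0.2549]
pred collar [301.92058334 201.06597812] [349.11581451 244.87851014]
pred knob top [303.95320225 237.11199011] [346.96960342 275.38509861]
foot [[325.5597464  197.79126884]] shank [[325.54223668 207.99139745]]
[[307, 216, 36, 63, 1966]]
0.17996345
192 None 196 None 200 (np.int64(315), np.int64(328), 0.244) 204 (np.int64(313), np.int64(330), 0.236) 208 (np.int64(312), np.int64(335), 0.198) 212 (np.int64(307), np.int64(340), 0.198) 216 (np.int64(304), np.int64(343), 0.198) 220 (np.int64(302), np.int64(345), 0.195) 224 (np.int64(301), np.int64(346), 0.188) 228 (np.int64(302), np.int64(346), 0.182) 232 (np.int64(301), np.int64(346), 0.176) 236 (np.int64(302), np.int64(345), 0.169) 240 (np.int64(304), np.int64(343), 0.163) 244 (np.int64(295), np.int64(356), 0.155) 248 (np.int64(295), np.int64(356), 0.155) 252 (np.int64(284), np.int64(367), 0.149) 256 (np.int64(281), np.int64(370), 0.156) 260 (np.int64(280), np.int64(371), 0.157)
```

Emit:
apply_moves(
  claw=[-1,-1,-1,-1,-1],
  travel=[
    [0.011,0.005,0.03],
    [0.011,0.005,0.07],
    [0.011,0.005,0.103],
    [0.011,0.005,0.103],
    [0.011,0.005,0.103],
  ],
  turn=[
    [0,0,0],
    [0,0,0],
    [0,0,0],
    [0,0,0],
    [0,0,0],
  ],
)

```text
t: 11.2
tcp_pos: [0.5755, 0.2636, 0.1711]
tool_rot: [0.706, 0.708, -0.002, -0.001]
force: [0.4, 0.3, -1.3]
finger_gap: 0.219
gripper_force: 59.0
```

Emit:
apply_moves(
  claw=[-1,-1],
  travel=[
    [0,0,0],
    [0,0,0],
  ],
  turn=[
    [0,0,0],
    [0,0,0],
  ],
)

```text
t: 11.37
tcp_pos: [0.5783, 0.2649, 0.1747]
tool_rot: [0.706, 0.709, 0.002, 0.001]
force: [0.2, 0.5, -1.5]
finger_gap: 0.222
gripper_force: 59.0
```

```bash
python3 -c "
from h import *
s=snap('wrist')
print(manip.sense()['tcp_pos'])
im=s['pixels'][130:290,240:400]
cv2.imwrite('pics/w7c.png',cv2.resize(im,(592,592),interpolation=cv2.INTER_CUBIC)[...,::-1])
t=manip.sense()['tcp_pos'];print(proj(s,[(t[0],t[1],t[2]-.079),(.573,.2605,.076)]))
"
```

```text
[0.57814588 0.26492818 0.17463549]
[[324.8577246  197.81185019]
 [319.67088534 196.30483954]]
```

View pics/w7c.png

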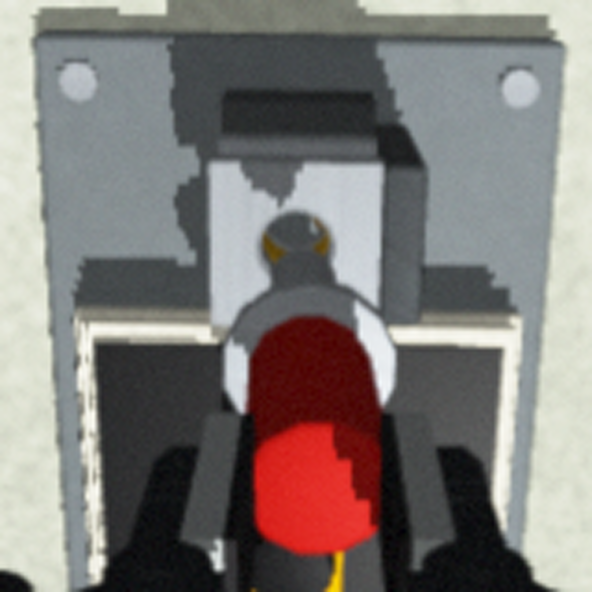

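The view shows the tapered foot just over the fork hole, which is at full-image (320,195). The foot sits at about column 321.5, so it is 1–2 mm too far in +x. I'll find the foot's edges from depth.

```bash
python3 -c "
from h import *
s=snap('wrist');t=np.array(manip.sense()['tcp_pos']);print(t.round(4))
R=s['R'];T=s['t']
vv,uu=np.mgrid[180:240,295:350];uv=np.c_[uu.ravel(),vv.ravel()]
X=bydepth(s,uv)
for lo,hi in((.09,.1),(.1,.105),(.105,.112),(.112,.125),(.125,.14)):
  k=(X[:,2]>lo)&(X[:,2]<hi)
  if k.sum(): print(lo,k.sum(),'x',X[k,0].min().round(4),X[k,0].max().round(4),'mid y min/max',X[k,1].min().round(4),X[k,1].max().round(4),'rows',uv[k,1].min(),uv[k,1].max(),'cols',uv[k,0].min(),uv[k,0].max())
k=(abs(X[:,2]-.076)<.004);print('fork x',X[k,0].min(),X[k,0].max(),'y',X[k,1].min(),X[k,1].max())
print('fork hole pred',proj(s,(.573,.2605,.076)))
"
```

```text
[0.5779 0.265  0.1745]
0.105 13 x 0.5675 0.5825 mid y min/max 0.2646 0.2698 rows 198 203 cols 313 330
0.112 79 x 0.5676 0.5824 mid y min/max 0.2639 0.2702 rows 198 207 cols 313 330
0.125 31 x 0.5698 0.5805 mid y min/max 0.2675 0.2701 rows 203 206 cols 315 328
fork x 0.5496048808692128 0.6029005714506469 y 0.23815012008469805 0.2780644230366587
fork hole pred [[319.83340023 196.40295939]]
```

Emit:
apply_moves(
  claw=[-1,-1,-1,-1,-1],
  travel=[
    [-0.0006,-0.0025,0],
    [-0.0006,-0.0025,0.012],
    [-0.0006,-0.0025,0.024],
    [-0.0006,-0.0025,0.034],
    [-0.0006,-0.0025,0.034],
  ],
  turn=[
    [0,0,0],
    [0,0,0],
    [0,0,0],
    [0,0,0],
    [0,0,0],
  ],
)

```text
t: 11.88
tcp_pos: [0.5735, 0.2639, 0.1424]
tool_rot: [0.705, 0.709, -0.001, -0.001]
force: [0.1, -0.5, -1.1]
finger_gap: 0.214
gripper_force: 59.4
```

```bash
python3 -c "
from h import *
plan((.576,.2645,.0948),0)
"
```

```text
travel [0.0008 0.0033 0.0595] turn [-0.0009  0.0003  0.0015] | tcp [0.5735 0.2639 0.1424] F [ 0.1 -0.5 -1.1] gap 0.214 t 11.8833
```

Emit:
apply_moves(
  claw=[-1,-1,-1,-1],
  travel=[
    [0,0,0.006],
    [0,0,0.012],
    [0,0,0.018],
    [0,0,0.018],
  ],
  turn=[
    [0,0,0],
    [0,0,0],
    [0,0,0],
    [0,0,0],
  ],
)

```text
t: 12.22
tcp_pos: [0.5741, 0.2641, 0.1294]
tool_rot: [0.705, 0.709, -0.001, -0.0]
force: [0.3, -0.2, -1.7]
finger_gap: 0.218
gripper_force: 59.3
```

Emit:
apply_moves(
  claw=[-1,-1,-1,-1],
  travel=[
    [0,0,0.005],
    [0,0,0.01],
    [0,0,0.014],
    [0,0,0.014],
  ],
  turn=[
    [0,0,0],
    [0,0,0],
    [0,0,0],
    [0,0,0],
  ],
)

```text
t: 12.55
tcp_pos: [0.574, 0.2642, 0.1186]
tool_rot: [0.705, 0.709, -0.001, -0.0]
force: [-0.7, 0.2, -1.9]
finger_gap: 0.22
gripper_force: 59.2
```

Passing freely so far. Now the sprung last 20–25 mm.

Emit:
apply_moves(
  claw=[-1,-1,-1,-1,-1],
  travel=[
    [0,0,0.005],
    [0,0,0.01],
    [0,0,0.015],
    [0,0,0.02],
    [0,0,0.02],
  ],
  turn=[
    [0,0,0],
    [0,0,0],
    [0,0,0],
    [0,0,0],
    [0,0,0],
  ],
)

```text
t: 12.97
tcp_pos: [0.5748, 0.2644, 0.1034]
tool_rot: [0.705, 0.709, 0.0, 0.0]
force: [0.3, 0.8, -0.6]
finger_gap: 0.22
gripper_force: 59.3
```

Emit:
apply_moves(
  claw=[-1,-1,-1,-1,-1],
  travel=[
    [0,0,0.004],
    [0,0,0.008],
    [0,0,0.012],
    [0,0,0.014],
    [0,0,0.014],
  ],
  turn=[
    [0,0,0],
    [0,0,0],
    [0,0,0],
    [0,0,0],
    [0,0,0],
  ],
)

```text
t: 13.38
tcp_pos: [0.5748, 0.2645, 0.0947]
tool_rot: [0.705, 0.709, 0.001, 0.0]
force: [-3.7, -1.3, 13.2]
finger_gap: 0.219
gripper_force: 62.2
```

Emit:
apply_moves(
  claw=[-1,-1,-1,-1],
  travel=[
    [0,0,0.003],
    [0,0,0.006],
    [0,0,0.006],
    [0,0,0.006],
  ],
  turn=[
    [0,0,0],
    [0,0,0],
    [0,0,0],
    [0,0,0],
  ],
)

```text
t: 13.72
tcp_pos: [0.575, 0.2647, 0.0944]
tool_rot: [0.705, 0.709, 0.001, 0.001]
force: [-9.1, -2.8, 34.8]
finger_gap: 0.219
gripper_force: 65.9
```

```bash
python3 -c "
from h import *
plan((.576,.2645,.0948),0)
s=manip.sense();print(s['ft_torque'])
"
```

```text
travel [-0.0002  0.0012 -0.0005] turn [ 0.001  -0.0002  0.0016] | tcp [0.575  0.2647 0.0944] F [-9.1 -2.8 34.8] gap 0.219 t 13.7167
[-0.64114703  1.79156777 -0.09613676]
```

Emit:
apply_moves(
  claw=[-1,-1,-1,1,1],
  travel=[
    [0,-0.001,-0.003],
    [0,-0.003,-0.007],
    [0,-0.003,-0.007],
    [0,-0.003,-0.007],
    [0,-0.003,-0.007],
  ],
  turn=[
    [0,0,0],
    [0,0,0],
    [0,0,0],
    [0,0,0],
    [0,0,0],
  ],
)

```text
t: 14.13
tcp_pos: [0.5716, 0.2642, 0.0924]
tool_rot: [0.706, 0.709, -0.0, -0.0]
force: [-0.4, -0.6, -0.1]
finger_gap: 0.491
gripper_force: 0.0
```

Emit:
apply_moves(
  claw=[1,1,1,1,1],
  travel=[
    [0,0,0],
    [0,0,0],
    [0,0,-0.05],
    [0,0,-0.1],
    [0,0,-0.14],
  ],
  turn=[
    [0,0,0],
    [0,0,0],
    [0,0,0],
    [0,0,0],
    [0,0,0],
  ],
)

```text
t: 14.55
tcp_pos: [0.5721, 0.2644, 0.206]
tool_rot: [0.705, 0.709, -0.0, -0.0]
force: [0.7, 0.9, 0.8]
finger_gap: 0.999
gripper_force: 0.0
```

Emit:
apply_moves(
  claw=[1,1,1],
  travel=[
    [-0.04,0,0],
    [-0.08,0,0],
    [-0.08,0,0],
  ],
  turn=[
    [0,0,0],
    [0,0,0],
    [0,0,0],
  ],
)

```text
t: 14.8
tcp_pos: [0.5724, 0.1959, 0.2053]
tool_rot: [0.707, 0.708, -0.001, 0.001]
force: [-0.3, 0.4, -0.3]
finger_gap: 1.0
gripper_force: 0.0
```

```bash
python3 -c "
from h import *
plan((.572,.1855,.076),0)
s=snap('wrist','w8')
mr=cv2.bitwise_or(mask(s,(0,130,60),(8,255,255)),mask(s,(172,130,60),(180,255,255)))
for b in blobs(mr,60)[0]:
  print(b[:2],onplane(s,b[1],.12).round(4)); x,y,w,h=b[0][:4]
  if 280<x<370:
    vv,uu=np.mgrid[y-25:y+h+10,x-15:x+w+15];X=bydepth(s,np.c_[uu.ravel(),vv.ravel()]);z=X[:,2]
    print('top z',np.percentile(z,[90,97,99]).round(4)); print(np.histogram(z,np.arange(.03,.14,.005)))
print(proj(s,[(.573,.2605,.128),(.573,.2605,.082),(.572,.1855,.116)]))
"
```

```text
travel [-0.0125 -0.0005  0.1616] turn [-0.0001  0.0009  0.0005] | tcp [0.5724 0.1959 0.2053] F [-0.3  0.4 -0.3] gap 1.0 t 14.8
([313, 111, 26, 27, 571], [325.7, 124.2]) [[0.5726 0.2618 0.12  ]]
top z [0.129  0.1299 0.1305]
(array([   9,  324,    0,    0,    0,    0,   28,   22,   16, 1399,  287,
          2,    0,    0,    0,    0,    0,    0,    0,  535,   74,    0]), array([0.03 , 0.035, 0.04 , 0.045, 0.05 , 0.055, 0.06 , 0.065, 0.07 ,
       0.075, 0.08 , 0.085, 0.09 , 0.095, 0.1  , 0.105, 0.11 , 0.115,
       0.12 , 0.125, 0.13 , 0.135, 0.14 ]))
[[326.21742526 126.2609241 ]
 [326.14354858 123.74381956]
 [325.02758144 204.60543218]]
```

The pin is home: the knob top measures about 0.1285 m against an expected 0.128 m, and the push ended on a hard stop. Now the handle.

Emit:
apply_moves(
  claw=[1,1,1,1,1],
  travel=[
    [-0.0125,0,0.04],
    [-0.0125,0,0.08],
    [-0.0125,0,0.12],
    [-0.0125,0,0.16],
    [-0.0125,0,0.16],
  ],
  turn=[
    [0,0,0],
    [0,0,0],
    [0,0,0],
    [0,0,0],
    [0,0,0],
  ],
)

```text
t: 15.27
tcp_pos: [0.5667, 0.1902, 0.0702]
tool_rot: [0.705, 0.709, -0.006, -0.005]
force: [-0.3, 0.8, 0.0]
finger_gap: 1.005
gripper_force: 0.0
```

Emit:
apply_moves(
  claw=[-1,-1,-1,-1,-1],
  travel=[
    [0,0,0],
    [0,0,0],
    [0,0,0],
    [0,0,0],
    [0,0,0],
  ],
  turn=[
    [0,0,0],
    [0,0,0],
    [0,0,0],
    [0,0,0],
    [0,0,0],
  ],
  newtons=40,
)

```text
t: 15.68
tcp_pos: [0.5733, 0.1906, 0.0789]
tool_rot: [0.705, 0.709, 0.001, 0.001]
force: [-6.0, 0.1, 6.0]
finger_gap: 0.3
gripper_force: 5.9
```

Emit:
apply_moves(
  claw=[-1,-1,-1,-1,-1],
  travel=[
    [0,0,0],
    [0,0,0],
    [0,0,0],
    [0,0,0],
    [0,0,0],
  ],
  turn=[
    [0,0,0],
    [0,0,0],
    [0,0,0],
    [0,0,0],
    [0,0,0],
  ],
)

```text
t: 16.1
tcp_pos: [0.5719, 0.1906, 0.079]
tool_rot: [0.705, 0.709, 0.0, -0.0]
force: [-3.0, 0.8, 7.3]
finger_gap: 0.249
gripper_force: 38.9
```

```bash
python3 -c "
from h import *
plan((.572,.1855,.076),0)"
```

```text
travel [-0.0064  0.0001  0.0038] turn [ 0.     -0.0002  0.0015] | tcp [0.5719 0.1906 0.079 ] F [-3.   0.8  7.3] gap 0.249 t 16.1
```

Emit:
apply_moves(
  claw=[-1,-1,-1,-1,-1],
  travel=[
    [0,-0.002,0],
    [0,-0.004,0],
    [0,-0.006,0],
    [0,-0.008,0],
    [0,-0.008,0],
  ],
  turn=[
    [0,0,0],
    [0,0,0],
    [0,0,0],
    [0,0,0],
    [0,0,0],
  ],
)

```text
t: 16.52
tcp_pos: [0.5701, 0.1907, 0.0791]
tool_rot: [0.705, 0.709, 0.004, 0.003]
force: [5.6, 0.8, 5.6]
finger_gap: 0.252
gripper_force: 39.2
```

Emit:
apply_moves(
  claw=[-1,-1],
  travel=[
    [0,0,0],
    [0,0,0],
  ],
  turn=[
    [0,0,0],
    [0,0,0],
  ],
)

```text
t: 16.68
tcp_pos: [0.5701, 0.1906, 0.0791]
tool_rot: [0.705, 0.709, 0.004, 0.003]
force: [4.4, 1.0, 7.1]
finger_gap: 0.244
gripper_force: 39.3
```

Emit:
apply_moves(
  claw=[-1,-1,-1,-1],
  travel=[
    [0,-0.0015,0],
    [0,-0.003,0],
    [0,-0.0045,0],
    [0,-0.0045,0],
  ],
  turn=[
    [0,0,0],
    [0,0,0],
    [0,0,0],
    [0,0,0],
  ],
)

```text
t: 17.02
tcp_pos: [0.5702, 0.1907, 0.0791]
tool_rot: [0.705, 0.709, 0.006, 0.005]
force: [11.2, 0.1, 0.5]
finger_gap: 0.248
gripper_force: 39.3
```

Emit:
apply_moves(
  claw=[-1,-1,-1,-1,-1],
  travel=[
    [0,-0.0004,0],
    [0,-0.0004,0],
    [0,-0.0004,0],
    [0,-0.0004,0],
    [0,-0.0004,0],
  ],
  turn=[
    [0,0,0],
    [0,0,0],
    [0,0,0],
    [0,0,0],
    [0,0,0],
  ],
)

```text
t: 17.43
tcp_pos: [0.5702, 0.1906, 0.0791]
tool_rot: [0.705, 0.709, 0.007, 0.005]
force: [10.7, 1.0, 1.1]
finger_gap: 0.251
gripper_force: 39.2
```

Emit:
apply_moves(
  claw=[-1,-1,-1,-1],
  travel=[
    [0,0,0],
    [0,0,0],
    [0,0,0],
    [0,0,0],
  ],
  turn=[
    [0,0,0],
    [0,0,0],
    [0,0,0],
    [0,0,0],
  ],
)

```text
t: 17.77
tcp_pos: [0.5702, 0.1907, 0.0792]
tool_rot: [0.705, 0.709, 0.007, 0.005]
force: [10.9, 0.7, 0.3]
finger_gap: 0.247
gripper_force: 39.2
```

Emit:
apply_moves(
  claw=[-1,-1,-1],
  travel=[
    [0,0.003,0],
    [0,0.006,0],
    [0,0.008,0],
  ],
  turn=[
    [0,0,0],
    [0,0,0],
    [0,0,0],
  ],
)

```text
t: 18.02
tcp_pos: [0.5705, 0.1907, 0.079]
tool_rot: [0.705, 0.709, 0.002, 0.001]
force: [-1.1, 0.6, 11.6]
finger_gap: 0.249
gripper_force: 40.3
```

Emit:
apply_moves(
  claw=[1,1,1,1,1],
  travel=[
    [0,0,0],
    [0,0,0],
    [0,0,0],
    [0,0,0],
    [0,0,0],
  ],
  turn=[
    [0,0,0],
    [0,0,0],
    [0,0,0],
    [0,0,0],
    [0,0,0],
  ],
)

```text
t: 18.43
tcp_pos: [0.5676, 0.1902, 0.0764]
tool_rot: [0.705, 0.709, -0.001, -0.001]
force: [-0.7, -0.3, 1.1]
finger_gap: 0.936
gripper_force: 0.0
```

Emit:
apply_moves(
  claw=[1,1,1,1,1],
  travel=[
    [0,0,-0.04],
    [0,0,-0.08],
    [0,0,-0.12],
    [0,0,-0.16],
    [0,0,-0.19],
  ],
  turn=[
    [0,0,0],
    [0,0,0],
    [0,0,0],
    [0,0,0],
    [0,0,0],
  ],
)

```text
t: 18.85
tcp_pos: [0.5689, 0.1904, 0.2315]
tool_rot: [0.705, 0.709, 0.001, 0.001]
force: [0.7, -0.5, -0.2]
finger_gap: 1.002
gripper_force: 0.0
```

```bash
python3 -c "
from h import *
plan((.572,.1855,.076),0)
s=snap('wrist','w9')
mr=cv2.bitwise_or(mask(s,(0,130,60),(8,255,255)),mask(s,(172,130,60),(180,255,255)))
for b in blobs(mr,60)[0]:
  x,y,w,h=b[0][:4]
  if 280<x<370:
    vv,uu=np.mgrid[y:y+h,x:x+w];z=bydepth(s,np.c_[uu.ravel(),vv.ravel()])[:,2]
    print('red',b[1],onplane(s,b[1],.125).round(4),'top z',np.percentile(z,[50,90,97]).round(4))
"
```

```text
travel [-0.0062  0.0035  0.1944] turn [ 0.0007 -0.0001  0.0015] | tcp [0.5689 0.1904 0.2315] F [ 0.7 -0.5 -0.2] gap 1.002 t 18.85
red [329.3, 117.2] [[0.5725 0.2622 0.125 ]] top z [0.129  0.13   0.1306]
```

```bash
python3 -c "
from station import manip
print(manip.sign_off())"
```

```text
the job is handed in; nothing more can be done
None
```

The job is handed in: the bar is against its stop, the red pin is fully home in the fork, and the pin held a pull of about 11 N on the handle for 0.75 s before I let go.

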